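# Shut the balance's draft shield and tare

## Robot

A 7-joint arm with a two-finger parallel gripper is mounted at the origin on the work surface. World frame = base frame: x ahead of the robot, y to its left, z up, the work surface at z = 0. Lengths are in m, angles in rad, forces in N, time in s.
With the tool pointing down it reaches from about 0.35 to 0.9 m from the base axis. Payload 19.9 kg.
Tool frame: the origin (TCP) lies midway between the tips of the shut fingers; the grasp point (between the pads) lies 19 mm behind it; z points along the fingers, y is the direction in which the jaws open and shut (so a half turn about z gives the same grasp; the last joint's range is limited). The gripper opens to 94 mm and grips with 3 to 60 N. Pads are 16 mm wide; open, the fingers measure 119 mm over their backs; the gripper's body (75 mm by 177 mm) begins 78 mm behind the grasp point.
Start: joints at [1.306, 0.417, -0.01, 1.614, 0.005, 1.111, -0.053], TCP at [0.139, -0.609, 0.205] pointing down, gripper open.
Joint ranges: [-2.81, 2.81], [-0.39, 2.02], [-1.27, 1.25], [0.06, 2.57], [-1.19, 4.33], [0.19, 2], [-2.82, 2.82]. Speed limits (rad/s): [1.89, 1.89, 2.39, 2.39, 3.01, 3.01, 3.01].

## Interface

Orientations are given as a 3x3 rotation matrix whose columns are the frame's x, y, z axes.
In Python, from rig import r, grab_frame, order gives the robot as it stands.
- The arm moves only by the tool jog_arm, never from a script. Its argument "series" is a list of rows, each a list of 7 numbers: the gripper's target within -1 to 1 (fully open at 1, half-way at 0, shut at -1), then the shift along the tool's x, y, z in m, then the turn, a rotation vector about the tool's x, y, z in degrees. A call has 1 to 20 rows; each row shifts and turns the commanded pose from where the row before left it, along the tool's axes as they then stand; what a row does not reach is not made up. A row lasts 1/8 s, in which the tool goes at most 62.5 mm and 10.7 degrees, less where a joint would pass 70% of its speed; a pose out of reach is approached as far as the arm can. A call is refused whole if a number of a shift passes 0.0625 or a number of a turn 10.7, either way. A call with a gripper value outside its range is refused whole. The fingers move at their own pace and stop on an object; the grip force is fixed at half the most. Time passes only in rows, so rows that do not move let the fingers close. It gives the time, the measured TCP pose, the force and the opening at its end, in the units of the state.
- r.get_obs(): the state, without advancing time (a new reading comes with each control period).
- grab_frame(name): name is "side" or "top" or "wrist"; returns a dict with "color" (400x640x3 uint8, red, green, blue), "camera_matrix" (3x3 intrinsics, pixels), "k1" (the pictures are not rectified: a ray, as slopes to the right and down, at radius r is drawn at 1 + k1 r^2 times it, then the intrinsics apply), "world_to_cam" (4x4, takes a point from world to camera coordinates). Camera axes: x right, y down, z forward; pixel columns grow to the right and rows downward; lengths in m; the calibration is good to about 2 mm. A picture is of the moment at which its call begins. There is no depth.
- order.hand_in(): hands the job in, once; it reports no verdict.
The state is a dict: "clock": time; "q": joint angles; "qvel": joint speeds; "effort": joint torques, N m; "ee_pos": TCP position; "eef_rot": TCP orientation; "force": force on the tool from outside, world axes, zero at the start; "moment": the same for the moment, N m; "opening": finger opening in m.
Only numpy, scipy, OpenCV 4.12 (cv2) and the standard library are available. Lean on these libraries where they do the work, as an engineer would, in place of code of your own. Each camera call takes 0.05 s, during which the arm holds its last target.

## Task

With a fingertip behind the blue lip on the balance's sliding glass roof, draw the roof forward along its rails until the draft shield is fully shut, without slamming it; then press the blue tare key all the way down and let it come up again. Work gently with the fingertips only: do not press tare while the shield is open, press no other key, and leave the crucible on the pan and everything else on the bench where it stands.

Things in the scene. Friction and masses are not known exactly. Their poses are not given: they have to be found in the camera images.
- balance: Balance, 368 (x) by 212 (y) mm, fixed. Origin on the bench under the pan; x runs from its front (keys, display) to its rear, y to its left seen from the front, z up. In mm: front deck x -189 to -90, 50 high (display to 58 high at |y| under 50); glass chamber x -88 to 86, |y| to 99, top rails 174 high; rear column to x 171, 165 high; roof and lip at most 193 high. Pan top 64 high.
- roof (a joint): Sliding glass roof, 172 x 176 mm, lying between the rails; top of the glass 172 mm above the bench, its 10 mm grey edge frame 173 mm. In m: 0 is fully shut (front stop), growing as it slides towards the balance's rear (+x), 0.115 at the rear stop. It starts partly or mostly open, stays where it is left, and takes 2 N plus 8 N per m/s to slide.
- lip (a point): Blue moulded lip on the roof, 70 mm wide (y), moving with it. Origin mid-foot of its rear face, on the glass 172 mm above the bench, at balance x -50 mm plus roof, y 0; axes as the balance. The rear face looks to +x, upright, 21 mm high (flat lip_face, rounded lip_edge in the top 3 mm); 126 mm of clear flat glass lies behind it. Its front is a ramp 32 mm long, with nothing to pinch.
- tare_key (a joint): Tare key. Value in m: 0 is up, 0.004 is fully down. A spring pushes it back up: about 1 N starts it, about 4 N holds it fully down.
- tare_key_top (a point): Centre of the top face of the blue tare key, at the right end of the front deck (balance x -158, y -66 mm). The key is 18 (x) by 42 (y) mm, its top 57 mm above the bench and 7 mm above the deck; it is pressed straight down. The chamber's front glass stands 72 mm behind its centre.
- menu_key (a joint): Grey menu key in the middle of the same row (balance x -158, y 0), 18 x 26 mm, 7 mm proud of the deck; in m, 0 is up and 0.004 down. To be left alone.
- power_key (a joint): Red power key at the left end of the row (balance x -158, y 66 mm), 18 x 26 mm, 7 mm proud of the deck; in m, 0 is up and 0.004 down. To be left alone.
- crucible: White porcelain crucible, 42 mm across and 36 mm high, loose on the balance's pan inside the chamber. Origin at the centre of its underside.
- spatula: Thin double-ended steel laboratory spatula with a black middle, 184 mm long, 10 wide, 6 thick, loose, lying on the bench to the balance's right. Origin at its middle, its length along its x.
- jar: Amber glass jar with a black cap, 60 mm across, 85 mm high, loose on the bench. Origin at the centre of its underside.
- stopper: Blue rubber stopper, 36 mm across, 26 mm high, loose on the bench to the balance's right. Origin at the centre of its underside.
- bottle: White bottle with a green band and white cap, 64 mm across, 150 mm high, loose on the bench. Origin at the centre of its underside.
- beaker: Clear beaker, 66 mm across, 70 mm high, loose on the bench. Origin at the centre of its underside.

How it is judged:
By the outcome, as a careful person would: the job done as asked, in the order asked, and still so for the second after the job is handed in, with the robot touching nothing.
It also fails if it takes over 48 s, if anything falls off the work surface, if the arm or the gripper's body presses on something with over 40 N, if the wrist force passes 120 N, or if a joint passes its speed limit or range.

## Working session

There is one attempt and no reset: what is moved stays moved. The work goes in short steps, Python scripts to look and compute and a tool call to move; the robot and the scene stay as the last step left them, time stands still between calls to the robot, and variables do not carry over. Pictures are saved under pics/ and viewed, and the job is handed in when it is done.

Besides the shell and the picture viewer there is one more tool, called after ">>>" by a JSON object that holds its "fn" and its "kwargs". jog_arm: Moves the arm, as the interface text tells. Its arguments: {"type":"object","properties":{"series":{"type":"array","items":{"type":"array","items":{"type":"number"}}}},"required":["series"]}

```bash
mkdir -p pics; ls; cat > h.py <<'E'
import numpy as np,cv2,pickle
from rig import r,grab_frame,order
def snap(n,f):
    d=grab_frame(n); cv2.imwrite(f'pics/{f}.png',d['color'][:,:,::-1]); pickle.dump(d,open(f'pics/{f}.pkl','wb')); return d
def load(f): return pickle.load(open(f'pics/{f}.pkl','rb'))
def ray(d,u,v):
    K=np.array(d['camera_matrix']);T=np.array(d['world_to_cam'])
    p=cv2.undistortPoints(np.array([[[u,v]]],float),K,np.array([d['k1'],0,0,0,0.]))[0,0]
    R=T[:3,:3];o=-R.T@T[:3,3];w=R.T@np.array([p[0],p[1],1]);return o,w/np.linalg.norm(w)
def atz(d,u,v,z):
    o,w=ray(d,u,v);return o+w*(z-o[2])/w[2]
def tri(l):
    A=np.zeros((3,3));b=np.zeros(3)
    for d,u,v in l:
        o,w=ray(d,u,v);M=np.eye(3)-np.outer(w,w);A+=M;b+=M@o
    x=np.linalg.solve(A,b)
    res=[np.linalg.norm((np.eye(3)-np.outer(w,w))@(x-o)) for o,w in [ray(*q) for q in l]]
    return x,res
def proj(d,P):
    T=np.array(d['world_to_cam']);rv=cv2.Rodrigues(T[:3,:3])[0]
    return cv2.projectPoints(np.array(P,float).reshape(-1,3),rv,T[:3,3],np.array(d['camera_matrix']),np.array([d['k1'],0,0,0,0.]))[0][:,0]
E
python3 - <<'E'
from h import *
np.set_printoptions(precision=4,suppress=True)
for n in ['side','top','wrist']:
    d=snap(n,n+'0')
o=r.get_obs()
for k in ['clock','ee_pos','eef_rot','force','opening']:print(k,o[k])
E
```

```text
pics
clock 0.15
ee_pos [ 0.1386 -0.6092  0.205 ]
eef_rot [[ 0.9751  0.222  -0.0003]
 [ 0.222  -0.9751  0.0009]
 [-0.0001 -0.0009 -1.    ]]
force [ 0.3593 -0.5741 -0.9403]
opening 0.09410928893918215
```

View pics/side0.png

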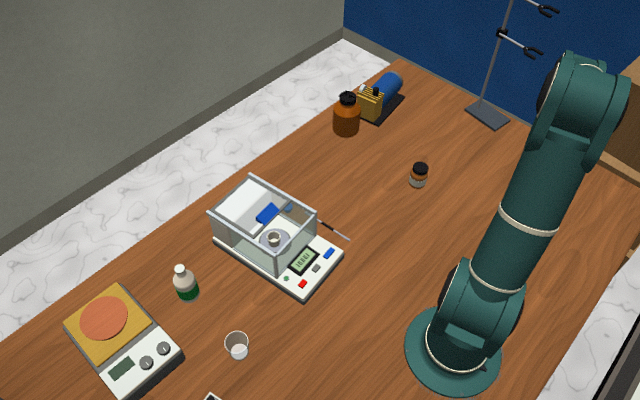

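View pics/top0.png

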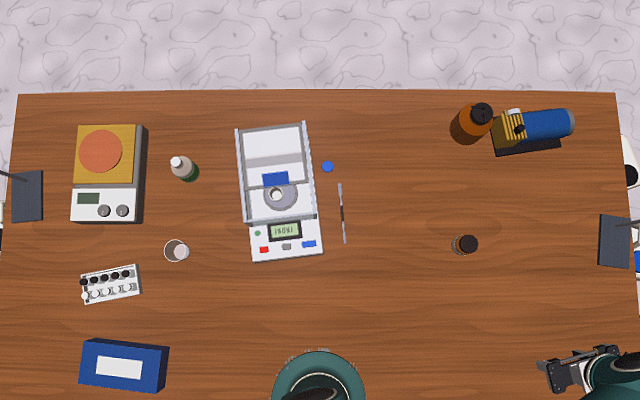

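View pics/wrist0.png

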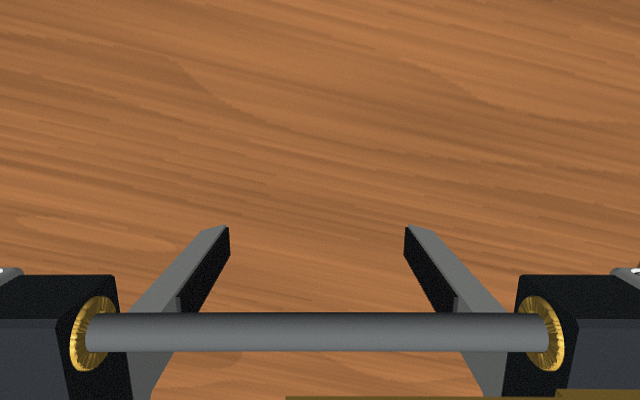

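The side view shows the balance near (275,235), with its lip at about (268,213) and its tare key at about (328,253). In the top view the lip is at (275,179) and the tare key at (309,244). I'll enlarge both.

```bash
python3 - <<'E'
import cv2
a=cv2.imread('pics/top0.png')[110:270,225:355];cv2.imwrite('pics/top0c.png',cv2.resize(a,None,fx=3.75,fy=3.75,interpolation=2)[:600])
a=cv2.imread('pics/side0.png')[165:310,200:360];cv2.imwrite('pics/side0c.png',cv2.resize(a,None,fx=4,fy=4,interpolation=2))
E
```

```text
(no output)
```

View pics/top0c.png

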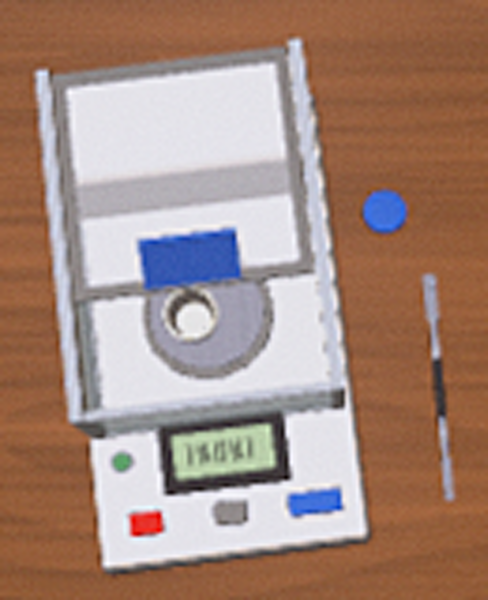

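View pics/side0c.png

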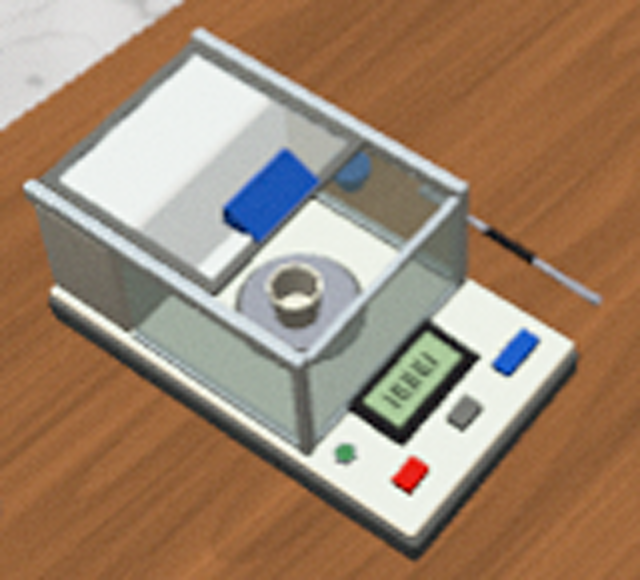

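```bash
cat > fit.py <<'E'
from h import *
from scipy.optimize import least_squares
np.set_printoptions(precision=4,suppress=True)
t=load('top0');s=load('side0')
T=lambda u,v:(t,225+(u+.5)/3.75-.5,110+(v+.5)/3.75-.5)
S=lambda u,v:(s,200+(u+.5)/4-.5,165+(v+.5)/4-.5)
F={'tare':(T(315,501),S(517,352),(-158,-66,57)),'power':(T(146,523),S(410,475),(-158,66,57)),'menu':(T(230,512),S(465,413),(-158,0,57)),
'lipL':(T(139,240),S(225,210),(-50,35,192)),'lipR':(T(236,229),S(287,150),(-50,-35,192))}
for k,(a,b,m) in F.items():
    x,res=tri([a,b]);print(k,x,np.array(res))
def f(p):
    c,si=np.cos(p[2]),np.sin(p[2]);o=[]
    for k,(a,b,m) in F.items():
        m=np.array(m)/1000.
        if 'lip' in k:m[0]+=p[3]
        P=[p[0]+c*m[0]-si*m[1],p[1]+si*m[0]+c*m[1],m[2]]
        for d,u,v in(a,b): o+=list(proj(d,P)[0]-[u,v])
    return np.array(o)
q=least_squares(f,[.6,.1,0,.05]);print(q.x,np.degrees(q.x[2]));print(q.fun.reshape(-1,4))
E
python3 fit.py
```

```text
tare [0.4471 0.0266 0.0577] [0.0019 0.0019]
power [0.4313 0.1579 0.0563] [0.0011 0.0011]
menu [0.439  0.0925 0.0565] [0.0018 0.0018]
lipL [0.6244 0.149  0.191 ] [0.002 0.002]
lipR [0.6323 0.0799 0.1909] [0.0018 0.0018]
[0.596  0.1109 0.1181 0.0823] 6.766216294090388
[[ 0.3138  0.6217 -0.6112  0.0844]
 [ 0.1844  0.2618 -0.368  -0.2205]
 [ 0.3879  0.4495 -0.5766 -0.2627]
 [ 0.1711  0.6789 -0.7246 -0.2178]
 [ 0.3364  0.487  -0.5983 -0.3731]]
```

```bash
cat > plan.py <<'E'
from h import *
np.set_printoptions(precision=4,suppress=True)
B=np.array([.596,.1109]);Y=.1181
def w(x,y,z): 
    c,s=np.cos(Y),np.sin(Y);return np.array([B[0]+c*x-s*y,B[1]+s*x+c*y,z])
def bal(p):
    c,s=np.cos(Y),np.sin(Y);d=p[:2]-B;return np.array([c*d[0]+s*d[1],-s*d[0]+c*d[1],p[2]])
def state():
    o=r.get_obs();R=np.array(o['eef_rot']);p=np.array(o['ee_pos'])
    print('t',o['clock'],'p',p,'bal',bal(p),'yaw-err deg',np.degrees(np.arctan2(R[1,0],R[0,0])-Y),'z',R[:,2],'F',np.array(o['force']),'op',o['opening'])
    return p,R
E
python3 - <<'E'
from plan import *
p,R=state()
Rb=np.array([[np.cos(Y),np.sin(Y),0],[np.sin(Y),-np.cos(Y),0],[0,0,-1]]);Rb=Rb.T
print('shift in final tool axes', Rb@(w(.060,0,.27)-p))
d=load('wrist0');T=np.array(d['world_to_cam']);print('cam in tool',R.T@(-T[:3,:3].T@T[:3,3]-p), 'cam fwd',R.T@T[2,:3])
E
```

```text
t 0.15 p [ 0.1386 -0.6092  0.205 ] bal [-0.539  -0.6612  0.205 ] yaw-err deg 6.057884154517172 z [-0.0003  0.0009 -1.    ] F [ 0.3593 -0.5741 -0.9403] op 0.09410928893918215
shift in final tool axes [ 0.599  -0.6612 -0.065 ]
cam in tool [ 0.0725 -0.0007 -0.1789] cam fwd [-0.2524 -0.0015  0.9676]
```

>>> {"fn": "jog_arm", "kwargs": {"series": [[-1,0,0,-0.04,0,0,6.06],[-1,0,0,-0.035,0,0,0],[-1,0.03,-0.033,0,0,0,0],[-1,0.03,-0.033,0,0,0,0],[-1,0.03,-0.033,0,0,0,0],[-1,0.03,-0.033,0,0,0,0],[-1,0.03,-0.033,0,0,0,0],[-1,0.03,-0.033,0,0,0,0],[-1,0.03,-0.033,0,0,0,0],[-1,0.03,-0.033,0,0,0,0],[-1,0.03,-0.033,0,0,0,0],[-1,0.03,-0.033,0,0,0,0],[-1,0.03,-0.033,0,0,0,0],[-1,0.03,-0.033,0,0,0,0],[-1,0.03,-0.033,0,0,0,0],[-1,0.03,-0.033,0,0,0,0],[-1,0.03,-0.033,0,0,0,0],[-1,0.03,-0.033,0,0,0,0]]}}

```text
clock: 2.4
ee_pos: [0.5538, -0.0274, 0.2804]
eef_rot: [[0.993, 0.117, -0.0], [0.117, -0.993, 0.0], [-0.0, -0.0, -1.0]]
force: [0.0, -0.5, -0.2]
opening: 0.0006
```

>>> {"fn": "jog_arm", "kwargs": {"series": [[-1,0.03,-0.033,0,0,0,0],[-1,0.03,-0.033,0,0,0,0],[-1,0.03,-0.033,0,0,0,0],[-1,0.03,-0.033,0,0,0,0],[-1,0,0,0,0,0,0],[-1,0,0,0,0,0,0]]}}

```text
clock: 3.15
ee_pos: [0.6566, 0.1161, 0.28]
eef_rot: [[0.993, 0.118, -0.001], [0.118, -0.993, -0.0], [-0.001, 0.0, -1.0]]
force: [-0.5, -1.0, 1.1]
opening: 0.0003
```

```bash
python3 - <<'E'
from plan import *
state();print(r.get_obs()['q'])
for n in ['wrist','side','top']: snap(n,n+'1')
a=cv2.imread('pics/side1.png')[130:310,180:380];cv2.imwrite('pics/side1c.png',cv2.resize(a,None,fx=3,fy=3,interpolation=2))
E
```

```text
t 3.15 p [0.6566 0.1161 0.28  ] bal [ 0.0608 -0.002   0.28  ] yaw-err deg -0.017653099732721892 z [-0.0008 -0.0003 -1.    ] F [-0.5245 -0.975   1.1095] op 0.0002801837265709885
[ 0.1426  0.4916 -0.5379  1.3922  0.252   1.3268 -1.8569]
```

View pics/wrist1.png

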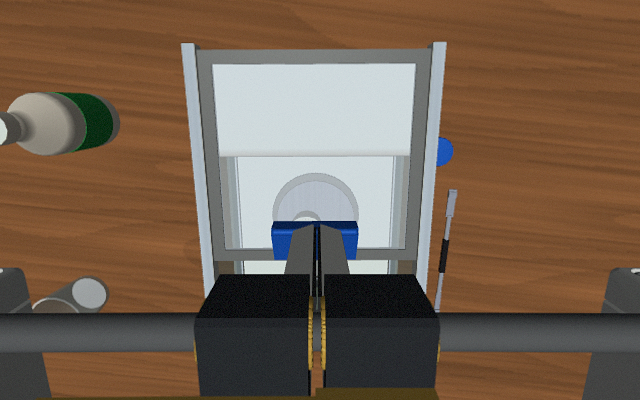

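View pics/side1c.png

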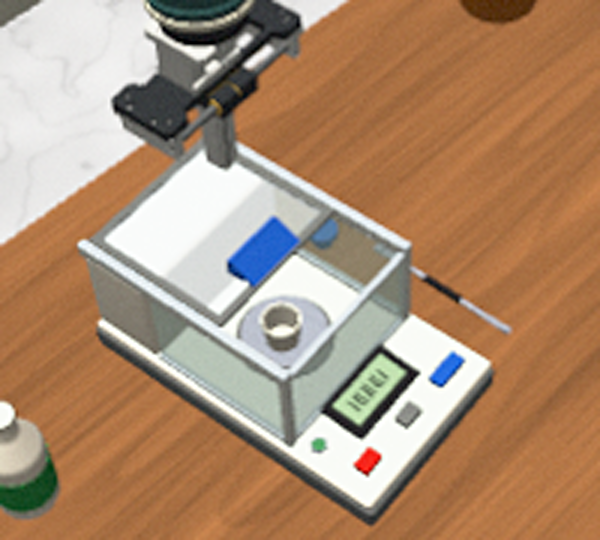

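View pics/top1.png

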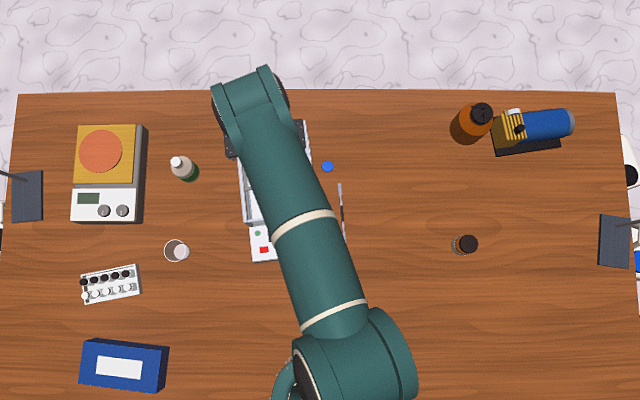

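The wrist view shows the lip's rear top edge running from (273,222) to (357,222), just ahead of the shut fingertips. In the side view the tip is clear above the rear glass. I'll check the lip position from this view.

```bash
python3 - <<'E'
from plan import *
d=load('wrist1')
for u in (273,357): print(bal(atz(d,u,222,.192)))
t=load('top0');s=load('side0')
L=[(t,225+139/3.75,110+240/3.75),(s,200+225/4,165+210/4),(d,273,222)]
Rr=[(t,225+236/3.75,110+229/3.75),(s,200+287/4,165+150/4),(d,357,222)]
for l in (L,Rr):
    x,res=tri(l);print(bal(x),res)
# glass height: rear frame outer corners bal (36+82+..)
print(proj(d,[w(.060,0,.172),w(.0608,-.002,.172)]))
E
```

```text
[0.04   0.0334 0.192 ]
[ 0.04  -0.033  0.192]
[0.0349 0.0335 0.1837] [np.float64(0.0017711238377491972), np.float64(0.0035625306669438807), np.float64(0.0023435506761601515)]
[ 0.0347 -0.0361  0.1831] [np.float64(0.0013393123200196582), np.float64(0.0038248026937363045), np.float64(0.002797049284673784)]
[[315.3427 191.2326]
 [317.7487 190.3003]]
```

Row 222 is the foot of the rear face: at z=0.172 it gives x≈33 mm, against 32.3 mm from the fit. There is a 20 mm gap behind the lip, so I'll descend there.

>>> {"fn": "jog_arm", "kwargs": {"series": [[-1,0,0,0.03,0,0,0],[-1,0,0,0.03,0,0,0],[-1,0,0,0.015,0,0,0],[-1,0,0,0.01,0,0,0],[-1,0,0,0.006,0,0,0],[-1,0,0,0.004,0,0,0],[-1,0,0,0.003,0,0,0],[-1,0,0,0,0,0,0]]}}

```text
clock: 4.3
ee_pos: [0.6568, 0.1167, 0.1825]
eef_rot: [[0.993, 0.118, 0.0], [0.118, -0.993, 0.0], [0.0, -0.0, -1.0]]
force: [-0.7, -0.8, 0.7]
opening: 0.0004
```

```bash
python3 - <<'E'
from plan import *
state()
for n in ['wrist','side']: snap(n,n+'2')
a=cv2.imread('pics/side2.png')[165:285,200:340];cv2.imwrite('pics/side2c.png',cv2.resize(a,None,fx=4,fy=4,interpolation=2))
E
```

```text
t 4.3 p [0.6568 0.1167 0.1825] bal [ 0.0611 -0.0015  0.1825] yaw-err deg -0.0034009640629517964 z [ 0.  0. -1.] F [-0.6716 -0.7892  0.6901] op 0.0003626178866296735
```

View pics/wrist2.png

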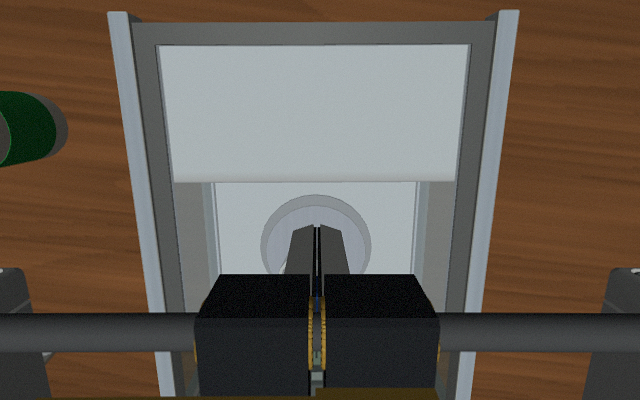

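View pics/side2c.png

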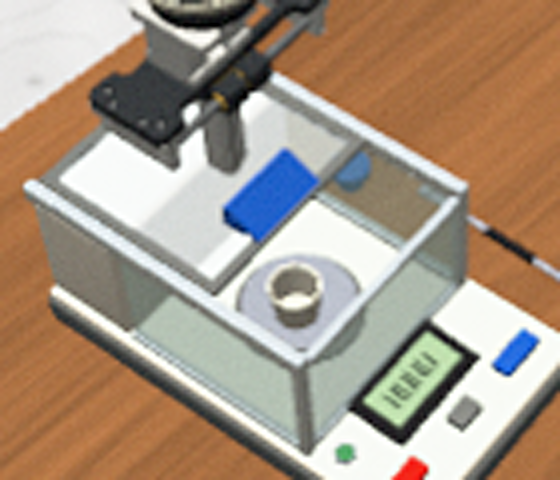

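>>> {"fn": "jog_arm", "kwargs": {"series": [[-1,-0.006,0,0.001,0,0,0],[-1,-0.005,0,0,0,0,0],[-1,-0.003,0,0,0,0,0],[-1,-0.002,0,0,0,0,0],[-1,-0.002,0,0,0,0,0],[-1,-0.002,0,0,0,0,0],[-1,-0.002,0,0,0,0,0],[-1,-0.002,0,0,0,0,0]]}}

```text
clock: 5.4
ee_pos: [0.633, 0.1138, 0.1815]
eef_rot: [[0.993, 0.118, 0.0], [0.118, -0.993, 0.0], [0.0, -0.0, -1.0]]
force: [2.7, -0.3, 0.5]
opening: 0.0008
```

```bash
python3 - <<'E'
from plan import *
state()
E
```

```text
t 5.4 p [0.633  0.1138 0.1815] bal [ 0.0371 -0.0015  0.1815] yaw-err deg -0.010856444026476772 z [ 0.0002  0.     -1.    ] F [ 2.7108 -0.3142  0.4676] op 0.0008019688979152352
```

Contact: about 3 N, in line with roof friction. Next I draw it forward.

>>> {"fn": "jog_arm", "kwargs": {"series": [[-1,-0.003,0,0,0,0,0],[-1,-0.004,0,0,0,0,0],[-1,-0.005,0,0,0,0,0],[-1,-0.005,0,0,0,0,0],[-1,-0.005,0,0,0,0,0],[-1,-0.005,0,0,0,0,0],[-1,-0.005,0,0,0,0,0],[-1,-0.005,0,0,0,0,0],[-1,-0.005,0,0,0,0,0],[-1,-0.005,0,0,0,0,0],[-1,-0.005,0,0,0,0,0],[-1,-0.004,0,0,0,0,0],[-1,-0.003,0,0,0,0,0],[-1,-0.002,0,0,0,0,0],[-1,-0.001,0,0,0,0,0]]}}

```text
clock: 7.28
ee_pos: [0.5713, 0.1066, 0.1814]
eef_rot: [[0.993, 0.118, -0.0], [0.118, -0.993, 0.0], [-0.0, -0.0, -1.0]]
force: [2.3, -2.0, -0.3]
opening: 0.0007
```

```bash
python3 - <<'E'
from plan import *
state()
for n in ['wrist','side']: snap(n,n+'3')
a=cv2.imread('pics/side3.png')[165:285,200:340];cv2.imwrite('pics/side3c.png',cv2.resize(a,None,fx=4,fy=4,interpolation=2))
E
```

```text
t 7.275 p [0.5713 0.1066 0.1814] bal [-0.025  -0.0014  0.1814] yaw-err deg -0.001042530347980553 z [-0.0001  0.0001 -1.    ] F [ 2.2838 -1.9947 -0.3134] op 0.0006918931035018308
```

View pics/side3c.png

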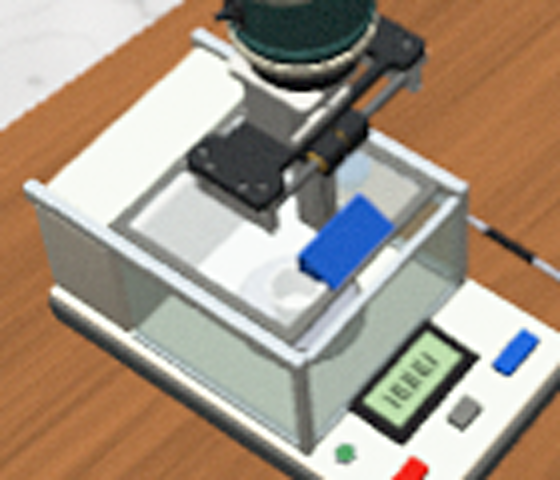

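The roof follows the fingertip and about 17 mm remain. I'll slow down for the end.

>>> {"fn": "jog_arm", "kwargs": {"series": [[-1,-0.002,0,0,0,0,0],[-1,-0.002,0,0,0,0,0],[-1,-0.002,0,0,0,0,0],[-1,-0.002,0,0,0,0,0],[-1,-0.0015,0,0,0,0,0],[-1,-0.001,0,0,0,0,0],[-1,-0.001,0,0,0,0,0],[-1,-0.001,0,0,0,0,0],[-1,-0.001,0,0,0,0,0],[-1,-0.001,0,0,0,0,0]]}}

```text
clock: 8.62
ee_pos: [0.5569, 0.1049, 0.1814]
eef_rot: [[0.993, 0.118, -0.0], [0.118, -0.993, 0.0], [-0.0, -0.0, -1.0]]
force: [1.5, 0.9, -1.6]
opening: 0.0
```

>>> {"fn": "jog_arm", "kwargs": {"series": [[-1,-0.001,0,0,0,0,0],[-1,-0.001,0,0,0,0,0],[-1,-0.001,0,0,0,0,0]]}}

```text
clock: 9.0
ee_pos: [0.5565, 0.1048, 0.1817]
eef_rot: [[0.993, 0.118, 0.005], [0.118, -0.993, 0.002], [0.006, -0.001, -1.0]]
force: [27.0, 5.7, -20.7]
opening: 0.0005
```

The force rose to 27 N at TCP x≈-40 mm, so the roof is against its stop. I'll ease off and look.

>>> {"fn": "jog_arm", "kwargs": {"series": [[-1,0.0015,0,0,0,0,0],[-1,0.002,0,0,0,0,0],[-1,0.004,0,0,0,0,0],[-1,0.01,0,0,0,0,0]]}}

```text
clock: 9.5
ee_pos: [0.5717, 0.1065, 0.1816]
eef_rot: [[0.993, 0.118, -0.0], [0.118, -0.993, -0.0], [-0.0, 0.0, -1.0]]
force: [0.2, -0.6, 0.7]
opening: 0.0
```

```bash
python3 - <<'E'
from plan import *
state()
for n in ['wrist','side']: snap(n,n+'4')
a=cv2.imread('pics/side4.png')[165:285,200:340];cv2.imwrite('pics/side4c.png',cv2.resize(a,None,fx=4,fy=4,interpolation=2))
E
```

```text
t 9.5 p [0.5717 0.1065 0.1816] bal [-0.0247 -0.0015  0.1816] yaw-err deg -0.006706913272996769 z [-0.0002 -0.0002 -1.    ] F [ 0.2376 -0.5578  0.7223] op 3.796012457084016e-05
```

View pics/side4c.png

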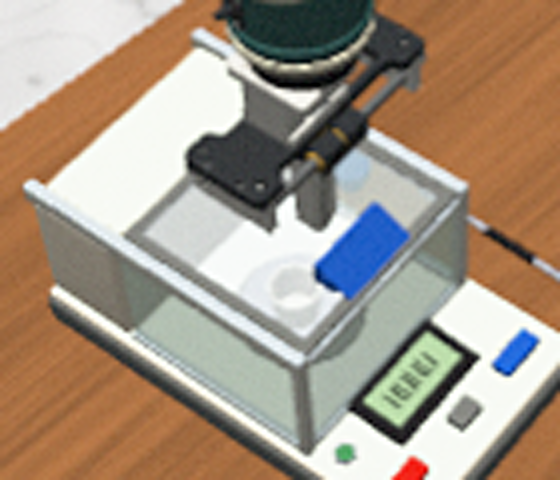

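View pics/wrist4.png

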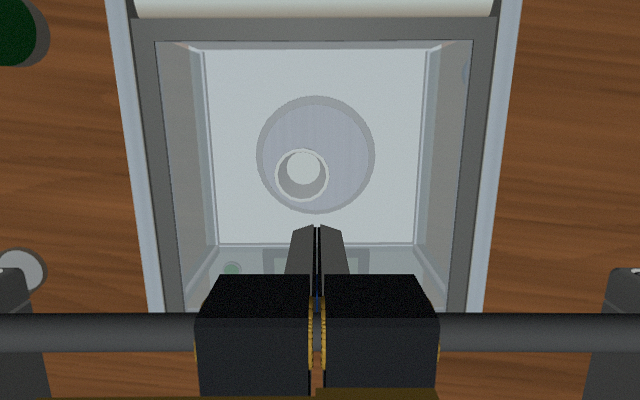

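```bash
python3 - <<'E'
from plan import *
s=load('side4');s0=load('side0');d=load('wrist4')
for dd,pts in((s,[(316,270),(376,205)]),(s0,[(225,210),(287,150)])):
  for u,v in pts: print(bal(atz(dd,200+u/4,165+v/4,.192)))
print(bal(atz(d,315,17,.173)),bal(atz(load('wrist2'),315,22,.173)), bal(atz(load('wrist1'),315,50,.173)))
E
```

```text
[-0.057   0.0363  0.192 ]
[-0.0552 -0.034   0.192 ]
[0.0284 0.0347 0.192 ]
[ 0.0282 -0.0345  0.192 ]
[0.0863 0.0001 0.173 ] [0.1701 0.0002 0.173 ] [0.1695 0.0002 0.173 ]
```

The roof's rear edge moved from 170 to 86 mm, half the 172 mm roof, so it is shut. Now I lift and go over the tare key.

>>> {"fn": "jog_arm", "kwargs": {"series": [[-1,0,0,-0.03,0,0,0],[-1,0,0,-0.04,0,0,0],[-1,0,0,-0.02,0,0,0],[-1,-0.03,0.015,0,0,0,0],[-1,-0.04,0.02,0,0,0,0],[-1,-0.04,0.02,0,0,0,0],[-1,-0.023,0.0095,0,0,0,0],[-1,0,0,0,0,0,0],[-1,0,0,0.03,0,0,0],[-1,0,0,0.04,0,0,0],[-1,0,0,0.04,0,0,0],[-1,0,0,0.03,0,0,0],[-1,0,0,0.02,0,0,0],[-1,0,0,0.01,0,0,0],[-1,0,0,0,0,0,0]]}}

```text
clock: 11.48
ee_pos: [0.4471, 0.0273, 0.1012]
eef_rot: [[0.993, 0.118, -0.001], [0.118, -0.993, 0.001], [-0.001, -0.001, -1.0]]
force: [0.1, -0.1, 0.6]
opening: 0.0004
```

```bash
python3 - <<'E'
from plan import *
state()
for n in ['wrist','side','top']: snap(n,n+'5')
a=cv2.imread('pics/side5.png')[185:310,240:380];cv2.imwrite('pics/side5c.png',cv2.resize(a,None,fx=4,fy=4,interpolation=2))
E
```

```text
t 11.475 p [0.4471 0.0273 0.1012] bal [-0.1578 -0.0655  0.1012] yaw-err deg 0.022464416008655196 z [-0.0009  0.0005 -1.    ] F [ 0.0871 -0.0552  0.6223] op 0.0003860727795173372
```

View pics/side5c.png

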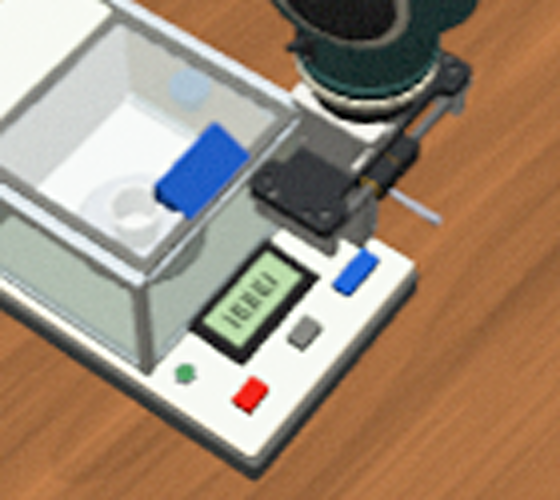

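View pics/wrist5.png

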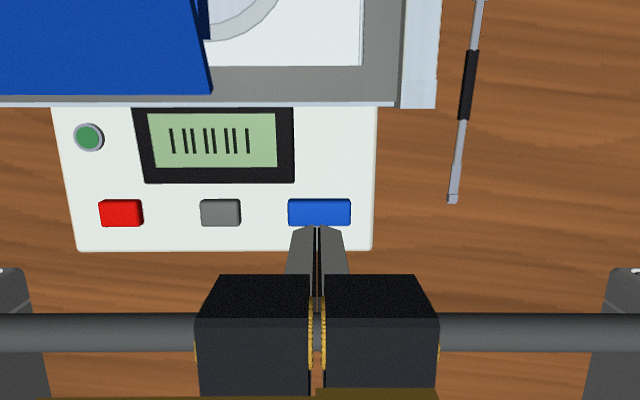

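The wrist view shows the tare key at (319,212), directly beneath the fingertips. I'll check its centre and how high it stands using this view.

```bash
python3 - <<'E'
from plan import *
d=load('wrist5');t=load('top0');s=load('side0')
print(bal(atz(d,319,210,.057)))
x,res=tri([(t,225+315/3.75,110+501/3.75),(s,200+517/4,165+352/4),(d,319,210)]);print(bal(x),res)
E
```

```text
[-0.1549 -0.0662  0.057 ]
[-0.1577 -0.0672  0.0528] [np.float64(0.0011898668988859179), np.float64(0.0027552802242915204), np.float64(0.0016399441547594769)]
```

>>> {"fn": "jog_arm", "kwargs": {"series": [[-1,0.001,0,0.015,0,0,0],[-1,0,0,0.012,0,0,0],[-1,0,0,0.007,0,0,0],[-1,0,0,0.003,0,0,0],[-1,0,0,0.002,0,0,0],[-1,0,0,0.001,0,0,0],[-1,0,0,0.001,0,0,0],[-1,0,0,0.001,0,0,0],[-1,0,0,0.001,0,0,0],[-1,0,0,0,0,0,0]]}}

```text
clock: 12.88
ee_pos: [0.4479, 0.027, 0.0584]
eef_rot: [[0.993, 0.118, -0.0], [0.118, -0.993, 0.0], [-0.0, -0.0, -1.0]]
force: [-0.2, 0.0, -0.4]
opening: 0.0003
```

>>> {"fn": "jog_arm", "kwargs": {"series": [[-1,0,0,0.001,0,0,0],[-1,0,0,0.001,0,0,0],[-1,0,0,0.001,0,0,0],[-1,0,0,0.001,0,0,0],[-1,0,0,0,0,0,0]]}}

```text
clock: 13.5
ee_pos: [0.448, 0.027, 0.0545]
eef_rot: [[0.993, 0.118, 0.0], [0.118, -0.993, 0.0], [0.0, -0.0, -1.0]]
force: [-0.1, -0.8, 3.2]
opening: 0.0002
```

>>> {"fn": "jog_arm", "kwargs": {"series": [[-1,0,0,0.001,0,0,0],[-1,0,0,0,0,0,0]]}}

```text
clock: 13.75
ee_pos: [0.448, 0.027, 0.0535]
eef_rot: [[0.993, 0.118, 0.0], [0.118, -0.993, 0.0], [0.0, -0.0, -1.0]]
force: [-0.1, -0.1, 3.3]
opening: 0.0003
```

>>> {"fn": "jog_arm", "kwargs": {"series": [[-1,0,0,0.0005,0,0,0],[-1,0,0,0,0,0,0]]}}

```text
clock: 14.0
ee_pos: [0.448, 0.0269, 0.0531]
eef_rot: [[0.993, 0.118, 0.0], [0.118, -0.993, -0.0], [0.0, 0.0, -1.0]]
force: [-1.1, -0.0, 8.5]
opening: 0.0002
```

>>> {"fn": "jog_arm", "kwargs": {"series": [[-1,0,0,0.0003,0,0,0],[-1,0,0,0,0,0,0]]}}

```text
clock: 14.25
ee_pos: [0.4481, 0.027, 0.053]
eef_rot: [[0.993, 0.118, 0.0], [0.118, -0.993, -0.0], [0.0, 0.0, -1.0]]
force: [-3.5, -0.9, 14.5]
opening: 0.0005
```

>>> {"fn": "jog_arm", "kwargs": {"series": [[-1,0,0,-0.002,0,0,0],[-1,0,0,-0.003,0,0,0],[-1,0,0,-0.005,0,0,0],[-1,0,0,-0.02,0,0,0],[-1,0,0,-0.04,0,0,0],[-1,0,0,-0.05,0,0,0],[-1,0,0,-0.05,0,0,0],[-1,-0.02,0.04,-0.02,0,0,0],[-1,0,0.05,0,0,0,0],[-1,0,0.05,0,0,0,0],[-1,0,0.05,0,0,0,0],[-1,0,0.05,0,0,0,0],[-1,0,0.04,0,0,0,0],[-1,0,0,0,0,0,0]]}}

```text
clock: 16.0
ee_pos: [0.4604, -0.256, 0.2422]
eef_rot: [[0.993, 0.114, -0.001], [0.114, -0.993, 0.001], [-0.001, -0.001, -1.0]]
force: [0.2, 0.7, -0.6]
opening: 0.0001
```

```bash
python3 - <<'E'
from plan import *
state()
for n in ['side','top']: snap(n,n+'6')
a=cv2.imread('pics/top6.png')[110:270,225:355];a=cv2.resize(a,None,fx=3.75,fy=3.75,interpolation=2)[:600]
b=cv2.imread('pics/top0c.png');cv2.imwrite('pics/top6c.png',np.hstack([b[:, :400],a[:,:400]]))
E
```

```text
t 16.0 p [ 0.4604 -0.256   0.2422] bal [-0.1779 -0.3484  0.2422] yaw-err deg -0.2199959995207102 z [-0.0008  0.0005 -1.    ] F [ 0.181   0.6649 -0.5877] op 7.902843309831993e-05
```

View pics/top6c.png

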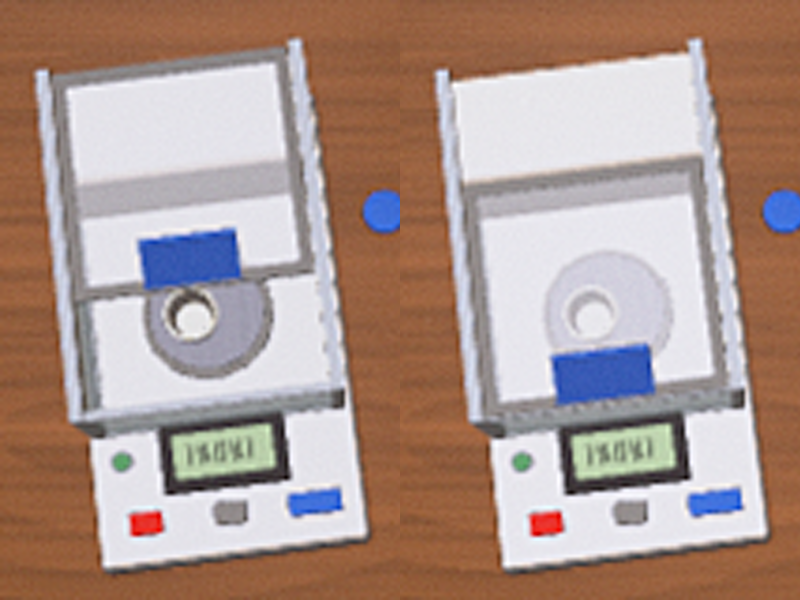

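View pics/side6.png

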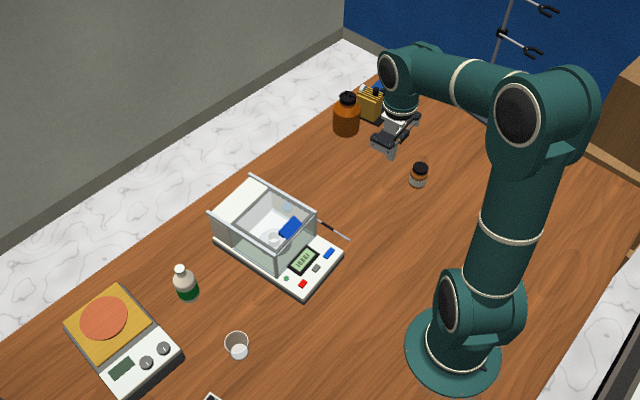

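The before and after top views match, except that the roof frame now reaches the front rail (lip at (603,375) in the crop). The crucible, keys and stopper have not moved, and the arm is clear in the side view. Handing in.

```bash
python3 -c "
from rig import order
print(order.hand_in())"
```

```text
the job is handed in; nothing more can be done
None
```

I drew the roof shut with the closed fingertips behind the blue lip. I then pressed the tare key fully down, let it come up, moved the arm clear and handed the job in at about 16 s.

- **Roof:** Its rear edge moved from 170 to 86 mm in balance x, which matches fully shut. I closed the last few millimetres at about 8 mm/s. The three small steps after reaching the stop built the force to 27 N sideways and about 21 N vertically at the wrist. That is more than I intended, and I backed off straight away.
- **Tare key:** The tip pushed the key about 4 mm, to 53 mm above the bench, and the force rose from 3.3 N to 14.5 N as it bottomed out. After I lifted off, the key looked up again in the last pictures.
- **Everything else:** The close-up top view shows the crucible, the other keys and the stopper where they were. The spatula, jar, bottle and beaker also look unmoved, from the last side picture by eye only.
- **Disagreements:** Single-view readings differed from the fitted positions by a few millimetres. The lip's rear edge in the last side view read about -56 mm against an expected -50. That view already read about 4 mm low before the roof was moved.

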